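Roll a mailing tube onto the bench scale

TASK

Weigh the cardboard mailing tube on the scale let into the packing deck: press the round zero key while the platter is empty, then roll the tube along the deck onto the platter with the fingertips on its upper half, and stop it so that it lies at rest between the two low rubber strips. Do not lift the tube or drag it without rolling, and do not press the zero key again once it is on the platter. Let go of it at the end so that only its own weight rests on the scale, and leave the things round about where they are.

Things in the scene. Friction and masses are not known exactly. Their poses are not given: they have to be found in the camera images.
- deck: fixed grey laminate weighing deck, 290 mm deep (x, away from the robot), 450 mm wide (y, to the left), flat top 28 mm above its origin at the centre of the underside. The steel platter, 210 (x) by 180 mm (y), lies flush in the top, its centre at x 12, y 115 mm. A grey console, 10 mm high, with display and zero key stands on the deck in front (-x) of the platter
- platter_mid (a point): centre of the platter's top face (28 mm above the bench when empty); axes as the deck's. Two black rubber strips, 3 mm proud with tops rounded to a 6 mm radius, run along x at y = -18.5 and +18.5 mm from here, 192 mm long: the tube drops between them with about 1 mm of play each way
- platter (a joint): sinking of the platter under load, m, 0 when empty, about 0.0015 under the tube (0.001 to 0.002, spring of 3000 N/m), stop at 0.004
- zero_key_top (a point): centre of the top of the round white zero key, diameter 22 mm, in a grey collar of diameter 38 mm on the console, 59 mm above the bench; it moves with the key; z up
- zero_key (a joint): travel of the zero key, m: 0 up, 0.005 fully down; springs back; about 1 N to start and 4 N fully down; it counts as pressed beyond 0.0035
- tube: closed cardboard mailing tube, diameter 92, length 180 mm, 0.3 to 0.65 kg; blank white label on top at first. Origin at its centre, 46 mm above what it lies on; x = its long axis, level, within 3 degrees of the deck's x; z points to the label. It lies on the bare deck right (-y) of the platter, 125 to 190 mm from its goal. It rolls easily, stays where left, and from 0.05 m/s stops in about 1 cm
- shears: scissors with dark green handles lying flat on the deck, right of the tube, 206x84x11 mm; origin at the centre of its underside (leave alone)
- clear_tape: roll of clear packing tape lying flat on the bench left of the deck, diameter 94 mm, 48 mm high; origin at the centre of its underside (leave alone)
- coffee_tamper: steel coffee tamper standing on its round foot behind the bag sealer, foot diameter 58 mm, 78 mm high; origin at the centre of its underside (leave alone)
- kraft_pouch: brown coffee pouch standing left of the deck, 57x90x165 mm; origin at the centre of its underside (leave alone)
- masking_tape: roll of masking tape lying flat on the bench, farther left, diameter 100 mm, 24 mm high; origin at the centre of its underside (leave alone)

How it is judged:
By the outcome, as a careful person would: the job done as asked, in the order asked, and still so for the second after the job is handed in, with the robot touching nothing.
It also fails if it takes over 61 s, if anything falls off the work surface, if the arm or the gripper's body presses on something with over 40 N, if the wrist force passes 120 N, or if a joint passes its speed limit or range.

ROBOT

A 6-joint arm with a two-finger parallel gripper is mounted at the origin on a cart in front of the work surface, level with it; the furniture and walls round the work are solid. World frame = base frame: x ahead of the robot, y to its left, z up, the work surface at z = 0. Lengths are in m, angles in degrees, forces in N, time in s.
With the tool pointing down it reaches from about 0.25 to 0.775 m from the base axis. Payload 8.9 kg.
Tool frame: the origin (TCP) lies on the mounting face of the last link; the fingertips stand 173 mm ahead of it and the grasp point (between the pads) lies 155 mm ahead of it (tcp_to_grasp is the distance from the TCP to the grasp point, in m); z points along the fingers, y is the direction in which the jaws open and shut (so a half turn about z gives the same grasp; the last joint's range is limited). The gripper opens to 85 mm and grips with 20 to 120 N. Pads are 22 mm wide; open, the fingers measure 114 mm over their backs; the gripper's body (76 mm by 85 mm) begins 54 mm behind the grasp point. The pads swing forward as they close: fully open they stand 13 mm farther back than shut.
Start: joints at [56.763, 16.656, -8.789, 64.555, 0, 82.019], TCP at [0.224, 0.475, 0.405] pointing down, gripper open.
Joint ranges: [-144.48, 144.48], [-52.06, 99.96], [-74.48, 78.29], [-112.23, 115.85], [-86.99, 84.42], [-180, 180]. Speed limits (degrees/s): [127.2, 127.2, 159.86, 180, 180, 180].

INTERFACE

Orientations are given as a 3x3 rotation matrix whose columns are the frame's x, y, z axes.
In Python, from rig import get_obs, grab_frame, sign_off, tcp_to_grasp gives the robot as it stands.
- The arm moves only by the tool arm_command, never from a script. Its argument "moves" is a list of rows, each an object of numbers: "gripper": the finger opening in m, from 0 to 0.0854; "x", "y", "z": the shift along the tool's x, y, z in m; "turn": the turn about the tool's z in degrees. In form: [{"gripper": .., "x": .., "y": .., "z": .., "turn": ..}, ...]. A call has 1 to 10 rows; each row is the pose to reach, as a shift and turn from the pose commanded when the call began, along the tool's axes at that moment; what a row does not reach only later rows make up. A row lasts 1/12 s, in which the tool goes at most 41.7 mm and 7.16 degrees, less where a joint would pass 70% of its speed; a pose out of reach is approached as far as the arm can. A call with a gripper value outside its range is refused whole. The fingers move at their own pace and stop on an object; "newtons" is the grip in N (left out, the last holds). Time passes only in rows, so rows that repeat a pose let the fingers close. It gives the time, the measured TCP pose, the force and the opening at its end, in the units of the state.
- get_obs(): the state, without advancing time (a new reading comes with each control period).
- grab_frame(name): name is "side" or "top" or "wrist"; returns a dict with "pixels" (480x640x3 uint8, red, green, blue), "range_z" (480x640 float32, m along the optical axis (not along the pixel's ray), 0 where there is no reading), "fx", "fy", "cx", "cy" (pixels), "R" (3x3) and "t" (3): a world point X has camera coordinates R X + t. Camera axes: x right, y down, z forward; pixel columns grow to the right and rows downward; lengths in m; the calibration is good to about 2 mm. A picture is of the moment at which its call begins.
- sign_off(): hands the job in, once; it reports no verdict.
The state is a dict: "time_s": time; "qpos": joint angles; "dq": joint speeds; "joint_efforts": joint torques, N m; "ee_pos": TCP position; "tcp_rot": TCP orientation; "ft_force": force on the tool from outside, world axes, zero at the start; "wrist_torque": the same for the moment, N m; "width": finger opening in m.
Only numpy, scipy, OpenCV 4.12 (cv2) and the standard library are available. Lean on these libraries where they do the work, as an engineer would, in place of code of your own. Each camera call takes 0.05 s, during which the arm holds its last target.

## Working session

There is one attempt and no reset: what is moved stays moved. The work goes in short steps, Python scripts to look and compute and a tool call to move; the robot and the scene stay as the last step left them, time stands still between calls to the robot, and variables do not carry over. Pictures are saved under pics/ and viewed, and the job is handed in when it is done.

Besides the shell and the picture viewer there is one more tool, called after "Emit:" as name(argument=value, ...) on one line, values as JSON. arm_command: Moves the arm, as the interface text tells. Its arguments: {"type":"object","properties":{"moves":{"type":"array"},"newtons":{"type":"number"}},"required":["moves"]}

```bash
mkdir -p pics; python3 - <<'E'
from rig import *
import cv2,numpy as np
o=get_obs();print(o)
print(tcp_to_grasp)
for n in("top","side"):
    f=grab_frame(n);cv2.imwrite(f"pics/{n}0.png",f["pixels"][:,:,::-1]);np.savez(f"pics/{n}0.npz",**f);print(n,f["fx"],f["R"],f["t"])
E
```

```text
{'time_s': 0.0, 'qpos': array([ 5.67611152e+01,  1.66901674e+01, -8.83030963e+00,  6.45551951e+01,
       -1.21597627e-03,  8.20193810e+01]), 'dq': array([-0.06539169,  0.01406195,  0.05488851,  0.00967192,  0.05759714,
        0.03514692]), 'joint_efforts': array([-1.07139113e-04, -5.37145972e+01,  3.31370258e+01,  1.59562903e-02,
       -1.77727670e-04,  3.21109701e-05]), 'ee_pos': array([0.22389487, 0.47463252, 0.40412587]), 'tcp_rot': array([[-9.04393545e-01,  4.26698742e-01, -7.06180800e-04],
       [ 4.26699295e-01,  9.04392871e-01, -1.11627903e-03],
       [ 1.62350026e-04, -1.31088240e-03, -9.99999128e-01]]), 'ft_force': array([-0.3998154 ,  0.30554605,  0.22576502]), 'wrist_torque': array([0.04032794, 0.04963133, 0.00298483]), 'width': 0.08551747453313284}
0.1547
top 448.7151540733007 [[ 0.01718141 -0.99984642  0.00345481]
 [-0.99843061 -0.01734108 -0.05325037]
 [ 0.0533021  -0.00253447 -0.99857522]] [-0.08149546  0.61062542  1.05925905]
side 451.67357357182823 [[ 0.97238841 -0.23328499  0.00623563]
 [-0.14354684 -0.61897813 -0.77217898]
 [ 0.18399749  0.74996279 -0.63537448]] [-0.59644746  0.08554106  0.96522409]
```

```bash
ls
```

```text
pics
```

View pics/top0.png

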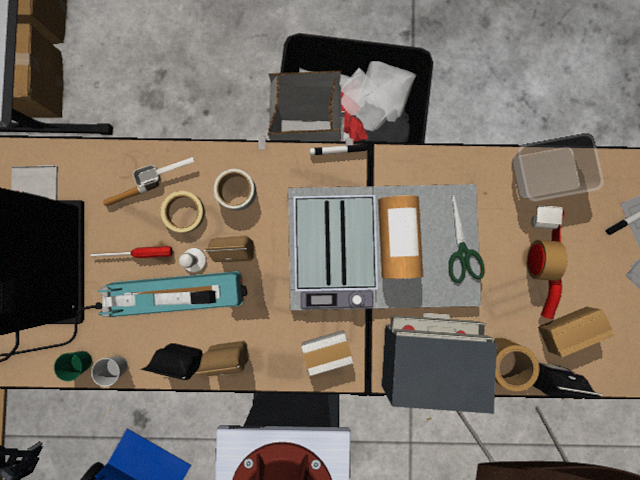

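View pics/side0.png

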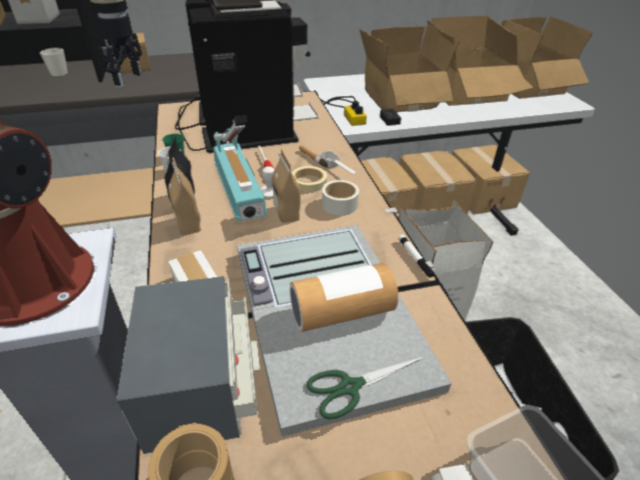

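Top view: platter at cols 295–376, strips at cols ~327 and ~343, zero key at (357,299), tube at cols 380–422, shears at (463,250), and a tall file box at (440,365). Next I'll measure these.

```bash
cat > h.py <<'E'
import numpy as np,cv2
def load(n): return dict(np.load(f"pics/{n}.npz"))
def ray(f,u,v,z):
    d=f["R"].T@np.array([(u-f["cx"])/f["fx"],(v-f["cy"])/f["fy"],1.]); c=-f["R"].T@f["t"]
    return c+d*(z-c[2])/d[2]
def cloud(f):
    v,u=np.mgrid[:480,:640];Z=f["range_z"]
    P=np.stack([(u-f["cx"])/f["fx"]*Z,(v-f["cy"])/f["fy"]*Z,Z],-1)
    return (P-f["t"])@f["R"]
E
python3 - <<'E'
from h import *
np.set_printoptions(precision=4,suppress=True)
f=load("top0");P=cloud(f);im=f["pixels"].astype(int)
# strips
g=im.max(2)
m=np.zeros((480,640),np.uint8);m[195:292,300:372]=(g[195:292,300:372]<60)
n,l,s,c=cv2.connectedComponentsWithStats(m)
for i in range(1,n):
    if s[i,4]>60:
        v,u=np.where(l==i);r=cv2.fitLine(np.c_[u,v].astype(np.float32),cv2.DIST_L2,0,.01,.01).ravel()
        a=[ray(f,r[2]+t*r[0]/r[1],r[3]+t,.030) for t in (s[i,1]-r[3],s[i,1]+s[i,3]-1-r[3])]
        print("strip",s[i],c[i],ray(f,*c[i],.030),a, np.degrees(np.arctan2(*(a[0]-a[1])[[1,0]])))
# deck pixels: height .028
print("deckz",np.median(P[285:300,390:470,2]),np.median(P[210:280,305:325,2]))
# tube brown
hsv=cv2.cvtColor(f["pixels"],cv2.COLOR_RGB2HSV)
reg=(P[...,2]>.07)&(P[...,2]<.14)
mm=np.zeros((480,640),np.uint8);mm[180:290,370:440]=reg[180:290,370:440]
v,u=np.where(mm);Q=P[mm>0];print("tube",u.min(),u.max(),v.min(),v.max(),Q.min(0),Q.max(0),np.percentile(Q[:,2],[50,90,99]))
# circle fit y,z at slices with x
for lo in np.arange(Q[:,0].min(),Q[:,0].max()-.03,.035):
    q=Q[(Q[:,0]>=lo)&(Q[:,0]<lo+.035)&(Q[:,2]>.085)]
    A=np.c_[2*q[:,1],2*q[:,2],np.ones(len(q))];s_=np.linalg.lstsq(A,(q[:,1:]**2).sum(1),rcond=None)[0]
    print(lo,s_[:2],np.sqrt(s_[2]+s_[0]**2+s_[1]**2))
# label
lab=(hsv[...,1]<40)&(hsv[...,2]>170)&(mm>0)
v,u=np.where(lab);r=cv2.minAreaRect(np.c_[u,v].astype(np.float32));print("label",r,ray(f,*r[0],.12),P[lab].mean(0))
# key
sub=(hsv[290:310,345:370,1]<40)&(hsv[290:310,345:370,2]>200)
v,u=np.where(sub);print("key",len(u),u.mean()+345,v.mean()+290,ray(f,u.mean()+345,v.mean()+290,.059),P[290+v,345+u].mean(0))
# filebox and others heights
for nm,(a,b,c_,d) in dict(box=(310,415,382,500),sealer=(270,310,95,250),pouch=(230,265,205,255)).items():
    R=P[a:b,c_:d];k=R[...,2]>.03;print(nm,R[k].min(0),R[k].max(0))
s=load("side0");h=cv2.cvtColor(s["pixels"],cv2.COLOR_RGB2HSV);Ps=cloud(s)
big=cv2.resize(s["pixels"][230:430,220:460],None,fx=3,fy=3)[:,:,::-1];cv2.imwrite("pics/sidezoom.png",big)
cv2.imwrite("pics/topzoom.png",cv2.resize(f["pixels"][170:320,280:490],None,fx=3.5,fy=3.5,interpolation=cv2.INTER_CUBIC)[:,:,::-1])
k=Ps[275:290,252:268];print("key side",k[...,2].max(),k[k[...,2]>.055].mean(0))
E
```

```text
strip [325 201   5  84 298] [327.1779 241.4497] [ 0.5982 -0.0977  0.03  ] [array([ 0.6944, -0.094 ,  0.03  ]), array([ 0.498 , -0.1015,  0.03  ])] 2.189345522411594
strip [341 201   5  84 298] [342.8322 243.3893] [ 0.5943 -0.1348  0.03  ] [array([ 0.695 , -0.1311,  0.03  ]), array([ 0.4987, -0.1382,  0.03  ])] 2.0689952529467392
deckz 0.028269335960084657 0.02795408772596791
tube 378 422 195 278 [ 0.5165 -0.3098  0.0702] [ 0.701  -0.2098  0.1253] [0.1145 0.1205 0.1231]
0.5164828564757605 [-0.2646  0.0762] 0.04402438134859081
0.5514828564757606 [-0.2625  0.0763] 0.0442837984505703
0.5864828564757606 [-0.2603  0.0769] 0.044048076157621054
0.6214828564757606 [-0.2583  0.0769] 0.043985629372564256
0.6564828564757607 [-0.2564  0.0759] 0.04454044996517805
label ((402.6195983886719, 231.6309356689453), (47.81427001953125, 28.15275001525879), 87.39744567871094) [ 0.6187 -0.2584  0.12  ] [ 0.6189 -0.2589  0.117 ]
key 50 356.6 299.4 [ 0.4657 -0.1662  0.059 ] [ 0.4675 -0.1643  0.0798]
box [ 0.2473 -0.501   0.0301] [ 0.5546 -0.0682  1.0905]
sealer [ 0.4329 -0.0682  0.0301] [0.5546 0.4436 1.0905]
pouch [ 0.5478 -0.0682  0.03  ] [0.6051 0.1641 1.0905]
key side 0.06247076826301909 [ 0.4668 -0.1673  0.0594]
```

View pics/topzoom.png

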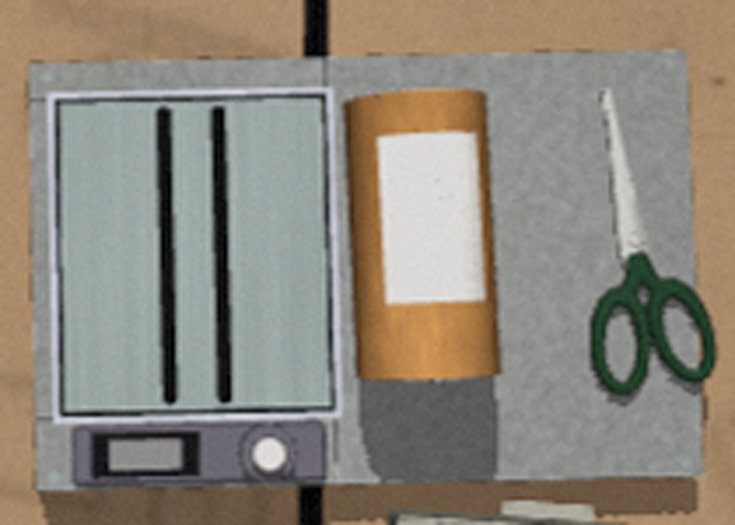

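View pics/sidezoom.png

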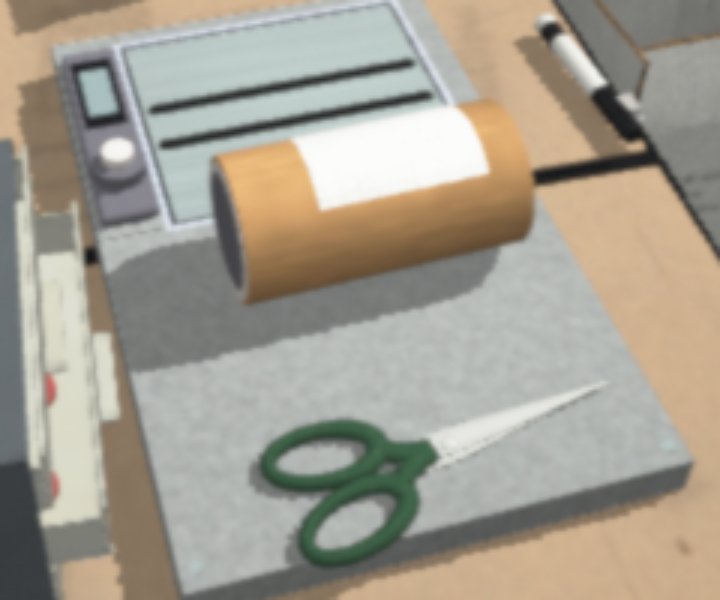

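```bash
python3 - <<'E'
from h import *
np.set_printoptions(precision=3,suppress=True)
f=load("top0");P=cloud(f)
R=P[300:415,378:500].reshape(-1,3);R=R[(R[:,2]<.6)&(R[:,0]<.47)]
h=R[R[:,2]>.05];print("box",np.percentile(h,[0.5,2,50,98,99.5],axis=0))
for x in np.arange(.24,.46,.02):
    q=h[(abs(h[:,0]-x)<.01)]
    if len(q):print(x,q[:,1].max(),q[:,2].max(),np.median(q[:,2]))
# key/console height profile near key
s=load("side0");S=cloud(s)
q=S[abs(S[...,0]-.4665)+abs(S[...,1]+.1665)<.04]
for r in (0,.006,.012,.016,.02,.026,):
    d=np.hypot(S[...,0]-.466,S[...,1]+.1667);k=(d>=r)&(d<r+.006);print(r,np.percentile(S[k][:,2],[10,50,90]),k.sum())
# white key in side
h=cv2.cvtColor(s["pixels"],cv2.COLOR_RGB2HSV)
sub=(h[265:300,245:275,1]<45)&(h[265:300,245:275,2]>190);v,u=np.where(sub);print(len(u),u.mean()+245,v.mean()+265,ray(s,u.mean()+245,v.mean()+265,.058))
o=.155
E
```

```text
box [[ 0.251 -0.476  0.053]
 [ 0.256 -0.445  0.055]
 [ 0.343 -0.336  0.151]
 [ 0.429 -0.233  0.155]
 [ 0.434 -0.232  0.156]]
0.24 -0.383918372331561 0.15535084831446078 0.1509671767304098
0.26 -0.2304951230017143 0.1572727931691238 0.15194210329197305
0.28 -0.23091353362476158 0.15731541226905155 0.15196037406417737
0.30000000000000004 -0.23239042268555424 0.15726077081250842 0.15181022857624157
0.32000000000000006 -0.23326246074073423 0.15724352607199532 0.1518711729147406
0.3400000000000001 -0.23379445476843985 0.15822630292555842 0.1518200111470681
0.3600000000000001 -0.2352007537816746 0.15675801655186514 0.15174086892725594
0.3800000000000001 -0.23617742083010046 0.1581042033045398 0.15178976191472576
0.40000000000000013 -0.23708734351729419 0.15652411665146507 0.11561051069127239
0.42000000000000015 -0.24129399836858656 0.11748870562571874 0.060586485917800685
0.44000000000000017 -0.24253624434674556 0.10113016813883345 0.06560854428443327
0 [0.059 0.06  0.061] 18
0.006 [0.051 0.058 0.061] 93
0.012 [0.04  0.05  0.052] 140
0.016 [0.036 0.042 0.052] 156
0.02 [0.003 0.036 0.04 ] 111
0.026 [0.   0.03 0.04] 164
191 265.0157068062827 278.4869109947644 [ 0.48  -0.164  0.058]
```

Emit:
arm_command(moves=[{"gripper":0,"x":-0.025,"y":-0.024,"z":0,"turn":6},{"gripper":0,"x":-0.05,"y":-0.048,"z":0,"turn":12},{"gripper":0,"x":-0.075,"y":-0.072,"z":0,"turn":18},{"gripper":0,"x":-0.1,"y":-0.096,"z":0,"turn":24},{"gripper":0,"x":-0.125,"y":-0.12,"z":0,"turn":31},{"gripper":0,"x":-0.15,"y":-0.145,"z":0,"turn":38},{"gripper":0,"x":-0.175,"y":-0.169,"z":0,"turn":45},{"gripper":0,"x":-0.2,"y":-0.194,"z":0,"turn":51},{"gripper":0,"x":-0.225,"y":-0.218,"z":0,"turn":57},{"gripper":0,"x":-0.25,"y":-0.242,"z":0,"turn":61.4}], newtons=20)

```text
time_s: 0.93
ee_pos: [0.3468, 0.1477, 0.4047]
tcp_rot: [[-0.053, 0.999, 0.0], [0.999, 0.053, 0.0], [0.0, 0.0, -1.0]]
ft_force: [0.7, 1.0, 0.1]
width: 0.0
```

Emit:
arm_command(moves=[{"gripper":0,"x":-0.035,"y":0.011,"z":0,"turn":0},{"gripper":0,"x":-0.07,"y":0.022,"z":0,"turn":0},{"gripper":0,"x":-0.105,"y":0.033,"z":0.01,"turn":0},{"gripper":0,"x":-0.14,"y":0.044,"z":0.02,"turn":0},{"gripper":0,"x":-0.175,"y":0.055,"z":0.03,"turn":0},{"gripper":0,"x":-0.21,"y":0.066,"z":0.05,"turn":0},{"gripper":0,"x":-0.245,"y":0.077,"z":0.07,"turn":0},{"gripper":0,"x":-0.28,"y":0.088,"z":0.085,"turn":0},{"gripper":0,"x":-0.31,"y":0.097,"z":0.1,"turn":0},{"gripper":0,"x":-0.322,"y":0.101,"z":0.114,"turn":0}])

```text
time_s: 1.77
ee_pos: [0.4674, -0.1699, 0.2895]
tcp_rot: [[-0.056, 0.998, 0.001], [0.998, 0.056, -0.001], [-0.001, 0.001, -1.0]]
ft_force: [-0.2, -0.4, 0.9]
width: 0.0002
```

Emit:
arm_command(moves=[{"gripper":0,"x":0,"y":0,"z":0.02,"turn":0},{"gripper":0,"x":0,"y":0,"z":0.035,"turn":0},{"gripper":0,"x":0,"y":0,"z":0.042,"turn":0},{"gripper":0,"x":0,"y":0,"z":0.042,"turn":0}])

```text
time_s: 2.1
ee_pos: [0.4657, -0.1659, 0.2472]
tcp_rot: [[-0.058, 0.998, -0.003], [0.998, 0.058, 0.002], [0.002, -0.003, -1.0]]
ft_force: [0.2, -0.2, 0.2]
width: -0.0001
```

```bash
python3 - <<'E'
from rig import *
import cv2,numpy as np
o=get_obs();print(o["ee_pos"],o["tcp_rot"],o["ft_force"],o["qpos"])
for n in("side","wrist"):
    f=grab_frame(n);np.savez(f"pics/{n}1.npz",**f);cv2.imwrite(f"pics/{n}1.png",f["pixels"][:,:,::-1])
    if n=="side":cv2.imwrite("pics/side1z.png",cv2.resize(f["pixels"][170:370,180:440],None,fx=3,fy=3)[:,:,::-1])
E
```

```text
[ 0.46567468 -0.16592936  0.24717517] [[-0.05816886  0.99830248 -0.00292244]
 [ 0.99830532  0.0581735   0.00152952]
 [ 0.00169693 -0.00282851 -0.99999456]] [ 0.1863709  -0.18722036  0.21321794] [-2.80916106e+01  2.21968285e+01 -2.70041606e+01  4.09879947e+01
 -1.53496990e-03  5.85735371e+01]
```

View pics/side1z.png

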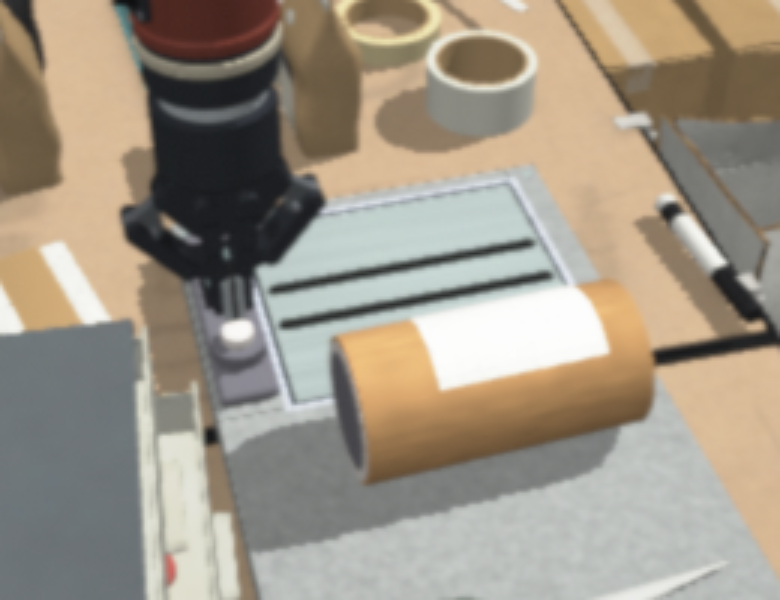

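View pics/wrist1.png

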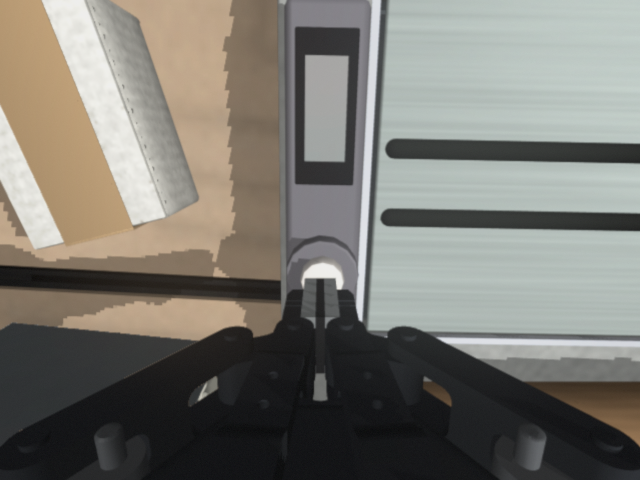

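Fingertips are centred over the key (side zoom (235,333)). Now I'll press it.

Emit:
arm_command(moves=[{"gripper":0,"x":0,"y":0,"z":0.008,"turn":0},{"gripper":0,"x":0,"y":0,"z":0.014,"turn":0},{"gripper":0,"x":0,"y":0,"z":0.017,"turn":0},{"gripper":0,"x":0,"y":0,"z":0.019,"turn":0},{"gripper":0,"x":0,"y":0,"z":0.0195,"turn":0},{"gripper":0,"x":0,"y":0,"z":0.0195,"turn":0}])

```text
time_s: 2.7
ee_pos: [0.4665, -0.1662, 0.2293]
tcp_rot: [[-0.058, 0.998, 0.0], [0.998, 0.058, 0.0], [0.0, 0.0, -1.0]]
ft_force: [0.2, 0.7, 2.7]
width: -0.0003
```

Emit:
arm_command(moves=[{"gripper":0,"x":0,"y":0,"z":0.001,"turn":0},{"gripper":0,"x":0,"y":0,"z":0.002,"turn":0},{"gripper":0,"x":0,"y":0,"z":0.003,"turn":0},{"gripper":0,"x":0,"y":0,"z":0.003,"turn":0},{"gripper":0,"x":0,"y":0,"z":0.003,"turn":0}])

```text
time_s: 3.12
ee_pos: [0.4665, -0.1662, 0.2272]
tcp_rot: [[-0.059, 0.998, 0.001], [0.998, 0.059, -0.0], [-0.0, 0.001, -1.0]]
ft_force: [-3.4, 2.8, 17.2]
width: 0.0001
```

```bash
python3 - <<'E'
from rig import *
import cv2,numpy as np
o=get_obs();print(o["ee_pos"],o["ft_force"])
f=grab_frame("wrist");cv2.imwrite("pics/wrist2.png",f["pixels"][:,:,::-1])
o=get_obs();print(o["ee_pos"],o["ft_force"])
E
```

```text
[ 0.4665335  -0.1661931   0.22719606] [-3.35653084  2.80872408 17.16367707]
[ 0.4664971  -0.16620072  0.22718283] [-4.08479151  2.96909187 16.57006249]
```

View pics/wrist2.png

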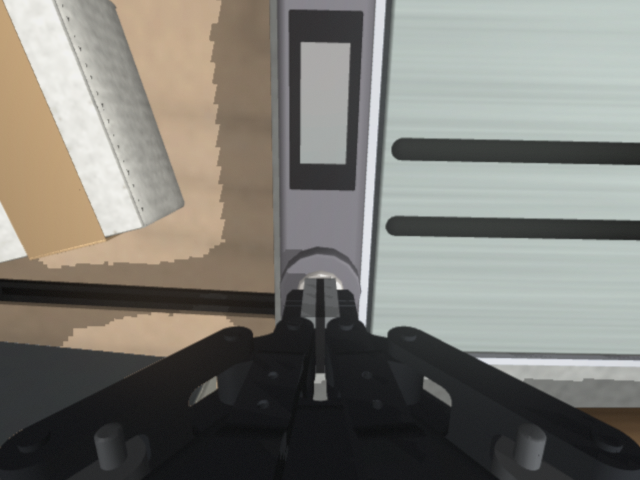

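Force rose to 17 N with the tip at 54 mm, so the key is fully down. Next I'll release it and move above the tube with the jaws spread along its axis.

Emit:
arm_command(moves=[{"gripper":0,"x":0,"y":0,"z":-0.01,"turn":0},{"gripper":0,"x":0,"y":0,"z":-0.04,"turn":0},{"gripper":0,"x":0,"y":0,"z":-0.075,"turn":0},{"gripper":0.06,"x":0,"y":0,"z":-0.1,"turn":0},{"gripper":0.06,"x":-0.02,"y":0.03,"z":-0.1,"turn":0},{"gripper":0.06,"x":-0.04,"y":0.06,"z":-0.1,"turn":0},{"gripper":0.06,"x":-0.065,"y":0.09,"z":-0.1,"turn":0},{"gripper":0.06,"x":-0.085,"y":0.12,"z":-0.1,"turn":0},{"gripper":0.06,"x":-0.102,"y":0.136,"z":-0.1,"turn":0},{"gripper":0.06,"x":-0.102,"y":0.136,"z":-0.1,"turn":0}])

```text
time_s: 4.0
ee_pos: [0.6106, -0.2629, 0.3253]
tcp_rot: [[-0.057, 0.998, 0.001], [0.998, 0.057, -0.002], [-0.002, 0.001, -1.0]]
ft_force: [-0.9, -0.2, -0.3]
width: 0.0602
```

```bash
python3 - <<'E'
from rig import *
import cv2,numpy as np
o=get_obs();print(o["ee_pos"],o["tcp_rot"],o["ft_force"])
for n in("side","top","wrist"):
    f=grab_frame(n);np.savez(f"pics/{n}3.npz",**f);cv2.imwrite(f"pics/{n}3.png",f["pixels"][:,:,::-1])
    if n=="side":cv2.imwrite("pics/side3z.png",cv2.resize(f["pixels"][170:370,180:440],None,fx=3,fy=3)[:,:,::-1])
E
```

```text
[ 0.6106229  -0.26290831  0.32531893] [[-0.05719178  0.99836235  0.00131335]
 [ 0.99836197  0.05719374 -0.00150001]
 [-0.00157267  0.00122541 -0.99999801]] [-0.8755594  -0.18455938 -0.31791695]
```

View pics/side3z.png

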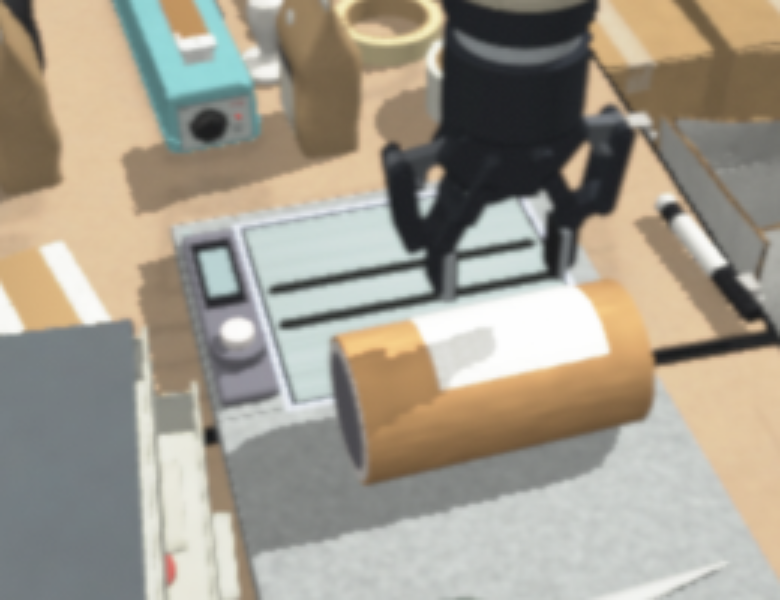

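View pics/wrist3.png

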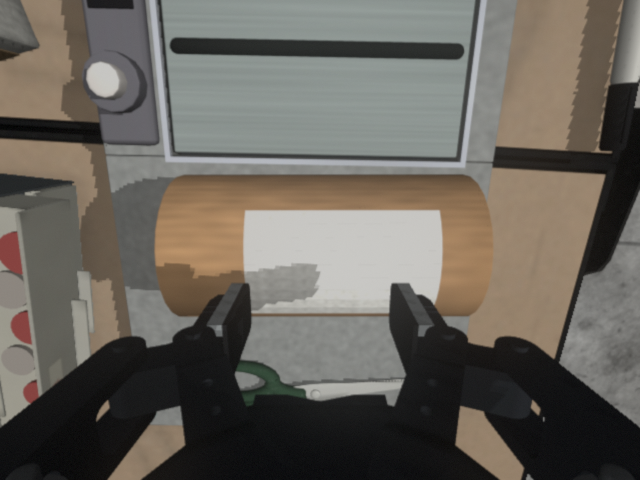

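Emit:
arm_command(moves=[{"gripper":0.06,"x":0,"y":0,"z":0.015,"turn":0},{"gripper":0.06,"x":0,"y":0,"z":0.025,"turn":0},{"gripper":0.06,"x":0,"y":0,"z":0.03,"turn":0},{"gripper":0.06,"x":0,"y":0,"z":0.033,"turn":0},{"gripper":0.06,"x":0,"y":0,"z":0.035,"turn":0},{"gripper":0.06,"x":0,"y":0,"z":0.035,"turn":0}])

```text
time_s: 4.65
ee_pos: [0.608, -0.26, 0.2912]
tcp_rot: [[-0.058, 0.998, -0.0], [0.998, 0.058, 0.0], [0.0, -0.0, -1.0]]
ft_force: [-0.7, -0.2, -0.7]
width: 0.06
```

Emit:
arm_command(moves=[{"gripper":0.06,"x":0,"y":0,"z":0.001,"turn":0},{"gripper":0.06,"x":0,"y":0,"z":0.002,"turn":0},{"gripper":0.06,"x":0,"y":0,"z":0.003,"turn":0},{"gripper":0.06,"x":0,"y":0,"z":0.003,"turn":0}])

```text
time_s: 4.98
ee_pos: [0.6083, -0.2602, 0.2884]
tcp_rot: [[-0.058, 0.998, 0.0], [0.998, 0.058, -0.0], [-0.0, 0.0, -1.0]]
ft_force: [0.4, 0.0, -0.1]
width: 0.0603
```

Emit:
arm_command(moves=[{"gripper":0.06,"x":0,"y":0,"z":0.001,"turn":0},{"gripper":0.06,"x":0,"y":0,"z":0.002,"turn":0},{"gripper":0.06,"x":0,"y":0,"z":0.002,"turn":0}])

```text
time_s: 5.23
ee_pos: [0.6082, -0.2607, 0.2882]
tcp_rot: [[-0.058, 0.998, 0.001], [0.998, 0.058, -0.002], [-0.002, 0.001, -1.0]]
ft_force: [-3.7, 0.5, 14.1]
width: 0.0602
```

Emit:
arm_command(moves=[{"gripper":0.06,"x":0,"y":0,"z":0.001,"turn":0},{"gripper":0.06,"x":0,"y":0,"z":0.0015,"turn":0},{"gripper":0.06,"x":0,"y":0,"z":0.0015,"turn":0}])

```text
time_s: 5.48
ee_pos: [0.6082, -0.261, 0.2881]
tcp_rot: [[-0.058, 0.998, 0.002], [0.998, 0.058, -0.004], [-0.004, 0.002, -1.0]]
ft_force: [-9.0, -0.2, 23.9]
width: 0.0603
```

Contact at TCP z 0.288, about 7 N/mm. Next I'll ease off to light pressure and start rolling.

Emit:
arm_command(moves=[{"gripper":0.06,"x":0,"y":0,"z":-0.0012,"turn":0},{"gripper":0.06,"x":0,"y":0,"z":-0.0022,"turn":0},{"gripper":0.06,"x":0.001,"y":0,"z":-0.0022,"turn":0},{"gripper":0.06,"x":0.003,"y":0,"z":-0.0022,"turn":0},{"gripper":0.06,"x":0.006,"y":0,"z":-0.0022,"turn":0},{"gripper":0.06,"x":0.009,"y":0,"z":-0.0022,"turn":0},{"gripper":0.06,"x":0.012,"y":0,"z":-0.0022,"turn":0},{"gripper":0.06,"x":0.015,"y":0,"z":-0.0022,"turn":0},{"gripper":0.06,"x":0.018,"y":0,"z":-0.0022,"turn":0},{"gripper":0.06,"x":0.02,"y":0,"z":-0.0022,"turn":0}])

```text
time_s: 6.32
ee_pos: [0.6071, -0.2402, 0.288]
tcp_rot: [[-0.058, 0.998, 0.001], [0.998, 0.058, -0.001], [-0.001, 0.001, -1.0]]
ft_force: [-3.0, 0.2, 9.8]
width: 0.0598
```

```bash
cat > look.py <<'E'
import sys
from rig import *
from h import *
np.set_printoptions(precision=4,suppress=True)
k=sys.argv[1]
o=get_obs();print(o["time_s"],o["ee_pos"],o["ft_force"])
f=grab_frame("wrist");np.savez(f"pics/wrist{k}.npz",**f);cv2.imwrite(f"pics/wrist{k}.png",f["pixels"][:,:,::-1])
f=grab_frame("side");np.savez(f"pics/side{k}.npz",**f);cv2.imwrite(f"pics/side{k}.png",cv2.resize(f["pixels"][170:370,180:440],None,fx=3,fy=3)[:,:,::-1])
# tube from side camera: exposed brown/white surface points
P=cloud(f);g=cv2.cvtColor(f["pixels"],cv2.COLOR_RGB2HSV)
x0,y0=o["ee_pos"][:2]
m=(g[...,0]<22)&(g[...,1]>90)&(P[...,2]>.045)&(P[...,2]<.128)&(P[...,0]>.51)&(P[...,0]<.71)&(P[...,1]>-.33)&(P[...,1]<.05)
Q=P[m];c=[]
for lo in np.arange(.515,.69,.03):
    q=Q[(Q[:,0]>=lo)&(Q[:,0]<lo+.03)]
    if len(q)<40: continue
    # radius fixed: solve centre
    from scipy.optimize import least_squares
    r=least_squares(lambda p:np.hypot(q[:,1]-p[0],q[:,2]-p[1])-.046,[np.median(q[:,1])+.02,.074],loss="soft_l1",f_scale=.001)
    c.append([lo+.015,*r.x])
c=np.array(c);print(c);p=np.polyfit(c[:,0],c[:,1],1);print("n",len(Q),"yaw",np.degrees(np.arctan(p[0])),"y at .6",np.polyval(p,.6),"xrange",np.percentile(Q[:,0],[1,99]))
E
python3 look.py 4
```

```text
6.3167 [ 0.6071 -0.2402  0.288 ] [-3.0053  0.1517  9.7729]
[[ 0.53   -0.2538  0.0747]
 [ 0.56   -0.2522  0.0748]
 [ 0.59   -0.2504  0.075 ]
 [ 0.62   -0.2485  0.0752]
 [ 0.65   -0.2468  0.075 ]
 [ 0.68   -0.245   0.0749]]
n 3524 yaw 3.383869262241393 y at .6 -0.2497641626289867 xrange [0.5227 0.6986]
```

View pics/side4.png

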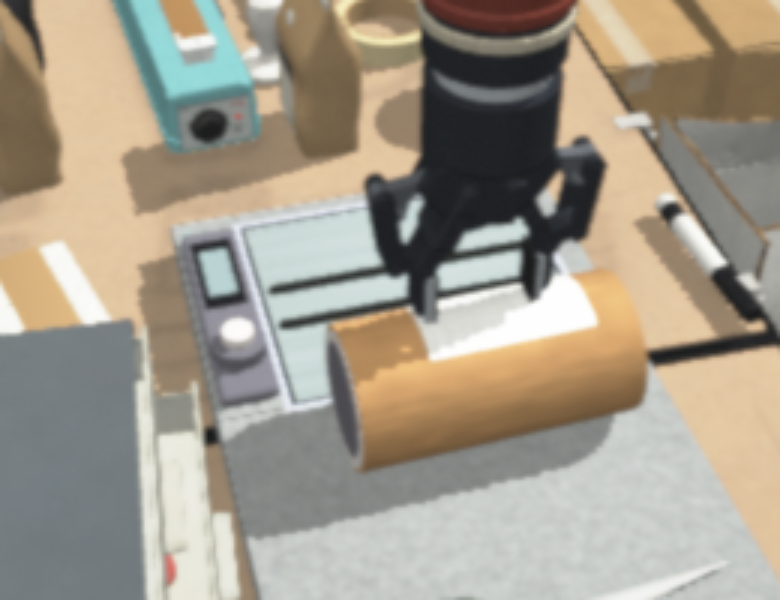

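Tube moved 10 mm for 20 mm of fingertip travel (the label has turned back), so it is rolling cleanly. I'll continue, turning slightly to align it with the deck.

Emit:
arm_command(moves=[{"gripper":0.06,"x":0.003,"y":0,"z":0,"turn":0},{"gripper":0.06,"x":0.007,"y":0,"z":0,"turn":0.1},{"gripper":0.06,"x":0.011,"y":0,"z":0,"turn":0.2},{"gripper":0.06,"x":0.015,"y":0,"z":0,"turn":0.3},{"gripper":0.06,"x":0.019,"y":0,"z":0,"turn":0.4},{"gripper":0.06,"x":0.023,"y":0,"z":0,"turn":0.5},{"gripper":0.06,"x":0.027,"y":0,"z":0,"turn":0.6},{"gripper":0.06,"x":0.031,"y":0,"z":0,"turn":0.7},{"gripper":0.06,"x":0.035,"y":0,"z":0,"turn":0.8},{"gripper":0.06,"x":0.039,"y":0,"z":0,"turn":0.9}])

```text
time_s: 7.25
ee_pos: [0.6047, -0.2009, 0.2868]
tcp_rot: [[-0.043, 0.999, -0.0], [0.999, 0.043, 0.0], [0.0, -0.0, -1.0]]
ft_force: [-0.4, -0.5, 1.0]
width: 0.0599
```

Emit:
arm_command(moves=[{"gripper":0.06,"x":0.004,"y":0,"z":0,"turn":0.1},{"gripper":0.06,"x":0.008,"y":0,"z":0,"turn":0.2},{"gripper":0.06,"x":0.012,"y":0,"z":0,"turn":0.3},{"gripper":0.06,"x":0.016,"y":0,"z":0,"turn":0.3},{"gripper":0.06,"x":0.02,"y":0,"z":0,"turn":0.3},{"gripper":0.06,"x":0.023,"y":0,"z":0,"turn":0.3},{"gripper":0.06,"x":0.025,"y":0,"z":0,"turn":0.3}])

```text
time_s: 7.83
ee_pos: [0.6037, -0.1758, 0.2869]
tcp_rot: [[-0.038, 0.999, -0.0], [0.999, 0.038, 0.0], [0.0, -0.0, -1.0]]
ft_force: [-0.7, 0.3, -0.1]
width: 0.0601
```

```bash
python3 look.py 5
```

```text
7.8333 [ 0.6037 -0.1758  0.2869] [-0.7366  0.2657 -0.0618]
[[ 0.53   -0.2395  0.0748]
 [ 0.56   -0.2378  0.0747]
 [ 0.59   -0.2359  0.0749]
 [ 0.62   -0.2341  0.075 ]
 [ 0.65   -0.2323  0.075 ]
 [ 0.68   -0.2307  0.0751]]
n 3868 yaw 3.382029597979483 y at .6 -0.23535421812354024 xrange [0.5219 0.6974]
```

View pics/wrist5.png

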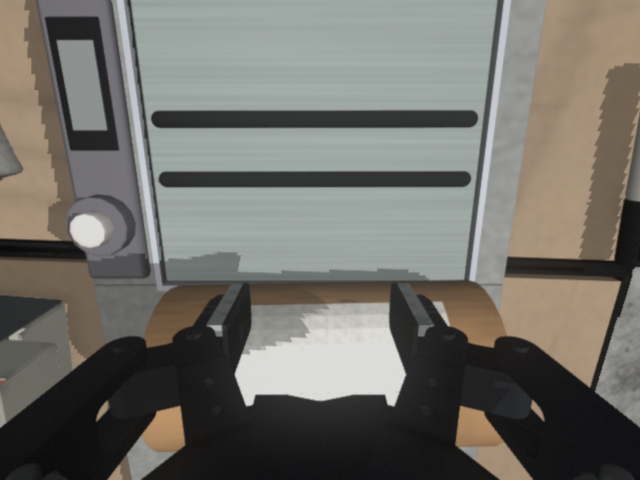

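The tip has run ahead of the tube: contact stays at the tube's top, so a 22 mm pad can only roll it about 22 mm per stroke. The tube stopped at y −0.235, so I'll lift, step back and use several strokes.

Emit:
arm_command(moves=[{"gripper":0.06,"x":0,"y":0,"z":-0.012,"turn":0},{"gripper":0.06,"x":-0.02,"y":0,"z":-0.02,"turn":-0.5},{"gripper":0.06,"x":-0.045,"y":0.001,"z":-0.02,"turn":-1.2},{"gripper":0.06,"x":-0.07,"y":0.002,"z":-0.02,"turn":-1.2},{"gripper":0.06,"x":-0.08,"y":0.002,"z":-0.012,"turn":-1.2},{"gripper":0.06,"x":-0.08,"y":0.002,"z":-0.005,"turn":-1.2},{"gripper":0.06,"x":-0.08,"y":0.002,"z":-0.001,"turn":-1.2},{"gripper":0.06,"x":-0.079,"y":0.002,"z":0.0004,"turn":-1.2},{"gripper":0.06,"x":-0.077,"y":0.002,"z":0.0007,"turn":-1.2},{"gripper":0.06,"x":-0.074,"y":0.002,"z":0.0007,"turn":-1.1}])

```text
time_s: 8.77
ee_pos: [0.608, -0.2495, 0.287]
tcp_rot: [[-0.057, 0.998, -0.001], [0.998, 0.057, -0.001], [-0.001, -0.001, -1.0]]
ft_force: [-6.8, -2.5, 12.6]
width: 0.0599
```

Emit:
arm_command(moves=[{"gripper":0.06,"x":0.004,"y":0,"z":-0.0002,"turn":0.1},{"gripper":0.06,"x":0.008,"y":0,"z":-0.0003,"turn":0.2},{"gripper":0.06,"x":0.012,"y":0,"z":-0.0005,"turn":0.3},{"gripper":0.06,"x":0.016,"y":0,"z":-0.0005,"turn":0.5},{"gripper":0.06,"x":0.02,"y":0,"z":-0.0005,"turn":0.6},{"gripper":0.06,"x":0.024,"y":0,"z":-0.0005,"turn":0.7},{"gripper":0.06,"x":0.028,"y":0,"z":-0.0005,"turn":0.9},{"gripper":0.06,"x":0.032,"y":0,"z":-0.0005,"turn":1.0},{"gripper":0.06,"x":0.036,"y":0,"z":-0.0005,"turn":1.1},{"gripper":0.06,"x":0.038,"y":0,"z":-0.0005,"turn":1.1}])

```text
time_s: 9.6
ee_pos: [0.6057, -0.2107, 0.2882]
tcp_rot: [[-0.039, 0.999, -0.001], [0.999, 0.039, -0.001], [-0.001, -0.001, -1.0]]
ft_force: [-6.8, -0.2, 16.3]
width: 0.0598
```

```bash
python3 look.py 6
```

```text
9.6 [ 0.6057 -0.2107  0.2882] [-6.8152 -0.2045 16.3181]
[[ 0.53   -0.2165  0.0748]
 [ 0.56   -0.2149  0.0749]
 [ 0.59   -0.2129  0.075 ]
 [ 0.62   -0.2112  0.075 ]
 [ 0.65   -0.2094  0.075 ]
 [ 0.68   -0.2077  0.0749]]
n 4132 yaw 3.3879446179438992 y at .6 -0.21240824288211912 xrange [0.5208 0.6962]
```

View pics/side6.png

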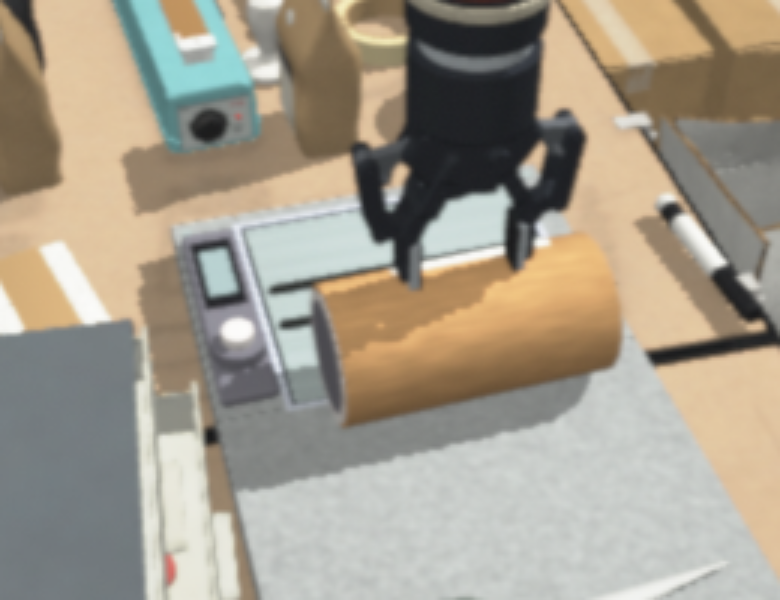

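Emit:
arm_command(moves=[{"gripper":0.06,"x":0.003,"y":0,"z":-0.0008,"turn":0},{"gripper":0.06,"x":0.007,"y":0,"z":-0.0008,"turn":0},{"gripper":0.06,"x":0.011,"y":0,"z":-0.0006,"turn":0},{"gripper":0.06,"x":0.015,"y":0,"z":-0.0004,"turn":0},{"gripper":0.06,"x":0.019,"y":0,"z":0.0,"turn":0},{"gripper":0.06,"x":0.023,"y":0,"z":0.0003,"turn":0},{"gripper":0.06,"x":0.027,"y":0,"z":0.0006,"turn":0},{"gripper":0.06,"x":0.03,"y":0,"z":0.001,"turn":0}])

```text
time_s: 10.37
ee_pos: [0.6046, -0.1804, 0.2858]
tcp_rot: [[-0.039, 0.999, -0.001], [0.999, 0.039, 0.001], [0.001, -0.001, -1.0]]
ft_force: [-3.6, 1.3, 4.3]
width: 0.06
```

```bash
python3 look.py 7
```

```text
10.3667 [ 0.6046 -0.1804  0.2858] [-3.6336  1.3407  4.3179]
[[ 0.53   -0.201   0.0739]
 [ 0.56   -0.1994  0.0738]
 [ 0.59   -0.1975  0.0736]
 [ 0.62   -0.1957  0.0735]
 [ 0.65   -0.1939  0.0734]
 [ 0.68   -0.1921  0.0734]]
n 4125 yaw 3.41009223485944 y at .6 -0.19692087660254093 xrange [0.5204 0.6949]
```

View pics/wrist7.png

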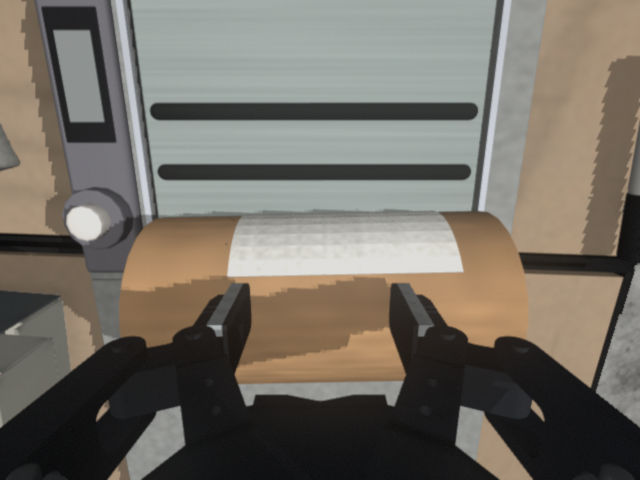

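Emit:
arm_command(moves=[{"gripper":0.06,"x":0,"y":0,"z":-0.012,"turn":0},{"gripper":0.06,"x":-0.015,"y":0.001,"z":-0.012,"turn":-0.6},{"gripper":0.06,"x":-0.035,"y":0.002,"z":-0.012,"turn":-1.2},{"gripper":0.06,"x":-0.038,"y":0.002,"z":-0.008,"turn":-1.2},{"gripper":0.06,"x":-0.038,"y":0.002,"z":-0.003,"turn":-1.2},{"gripper":0.06,"x":-0.037,"y":0.002,"z":0,"turn":-1.2},{"gripper":0.06,"x":-0.036,"y":0.002,"z":0.0012,"turn":-1.2},{"gripper":0.06,"x":-0.033,"y":0.002,"z":0.0015,"turn":-1.2},{"gripper":0.06,"x":-0.029,"y":0.002,"z":0.0014,"turn":-1.2},{"gripper":0.06,"x":-0.025,"y":0.002,"z":0.0014,"turn":-1.2}])

```text
time_s: 11.3
ee_pos: [0.608, -0.2063, 0.2845]
tcp_rot: [[-0.059, 0.998, -0.0], [0.998, 0.059, -0.0], [-0.0, -0.0, -1.0]]
ft_force: [-2.5, -0.9, 2.4]
width: 0.0599
```

Emit:
arm_command(moves=[{"gripper":0.06,"x":0.004,"y":0,"z":0,"turn":0},{"gripper":0.06,"x":0.008,"y":0,"z":0,"turn":0},{"gripper":0.06,"x":0.012,"y":0,"z":0,"turn":0},{"gripper":0.06,"x":0.016,"y":0,"z":0,"turn":0},{"gripper":0.06,"x":0.019,"y":0,"z":0,"turn":0},{"gripper":0.06,"x":0.021,"y":0,"z":0,"turn":0}])

```text
time_s: 11.8
ee_pos: [0.6067, -0.1856, 0.2847]
tcp_rot: [[-0.059, 0.998, -0.0], [0.998, 0.059, -0.0], [-0.0, -0.0, -1.0]]
ft_force: [-4.5, 0.1, 6.6]
width: 0.0603
```

```bash
python3 look.py 8
```

```text
11.8 [ 0.6067 -0.1856  0.2847] [-4.4651  0.1023  6.5608]
[[ 0.53   -0.1792  0.0715]
 [ 0.56   -0.1775  0.0715]
 [ 0.59   -0.1758  0.0716]
 [ 0.62   -0.174   0.0714]
 [ 0.65   -0.1719  0.0717]
 [ 0.68   -0.1705  0.0715]]
n 3830 yaw 3.3944719259538254 y at .6 -0.17512324038342053 xrange [0.5188 0.6933]
```

Emit:
arm_command(moves=[{"gripper":0.06,"x":0.003,"y":0,"z":0,"turn":0},{"gripper":0.06,"x":0.007,"y":0,"z":0,"turn":0},{"gripper":0.06,"x":0.011,"y":0,"z":0,"turn":0},{"gripper":0.06,"x":0.015,"y":0,"z":0,"turn":0},{"gripper":0.06,"x":0.019,"y":0,"z":0,"turn":0},{"gripper":0.06,"x":0.023,"y":0,"z":0,"turn":0},{"gripper":0.06,"x":0.026,"y":0,"z":0,"turn":0},{"gripper":0.06,"x":0.028,"y":0,"z":0,"turn":0},{"gripper":0.06,"x":0.03,"y":0,"z":0,"turn":0},{"gripper":0.06,"x":0.03,"y":0,"z":0,"turn":0}])

```text
time_s: 12.73
ee_pos: [0.6049, -0.1556, 0.2848]
tcp_rot: [[-0.059, 0.998, -0.0], [0.998, 0.059, -0.0], [-0.0, -0.0, -1.0]]
ft_force: [-3.6, -0.1, 6.8]
width: 0.0599
```

```bash
python3 look.py 9
```

```text
12.7333 [ 0.6049 -0.1556  0.2848] [-3.6346 -0.1433  6.7763]
[[ 0.53   -0.1643  0.0713]
 [ 0.56   -0.1626  0.0714]
 [ 0.59   -0.1609  0.0714]
 [ 0.62   -0.159   0.0714]
 [ 0.65   -0.1573  0.0714]
 [ 0.68   -0.1555  0.0715]]
n 3845 yaw 3.370919637999391 y at .6 -0.16021933920692616 xrange [0.5181 0.6924]
```

View pics/side9.png

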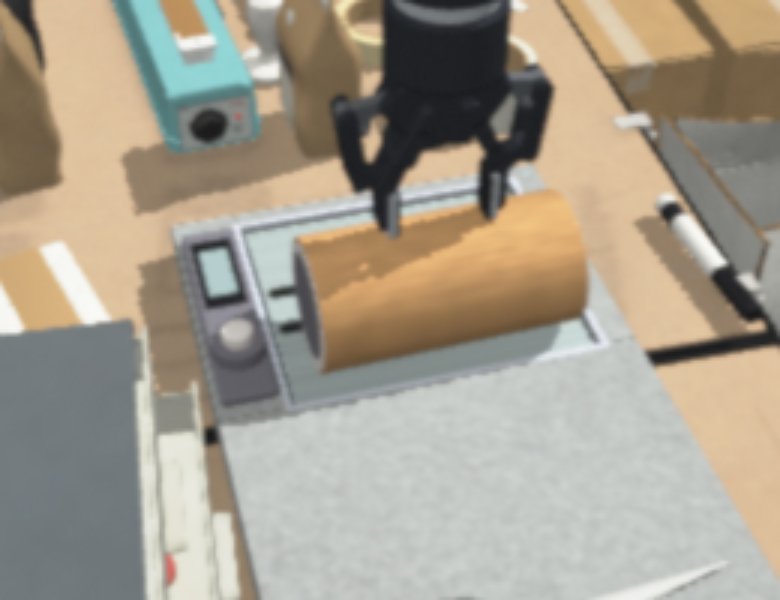

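View pics/wrist9.png

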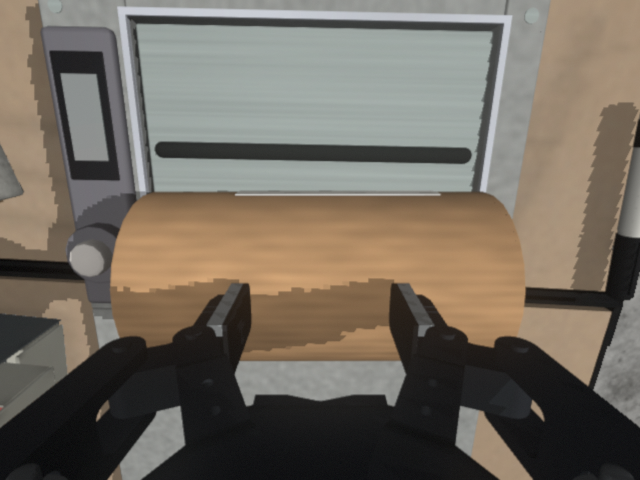

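Emit:
arm_command(moves=[{"gripper":0.06,"x":0,"y":0,"z":-0.008,"turn":0},{"gripper":0.06,"x":0,"y":0.001,"z":-0.015,"turn":0},{"gripper":0.06,"x":-0.015,"y":0.002,"z":-0.015,"turn":0},{"gripper":0.06,"x":-0.03,"y":0.002,"z":-0.012,"turn":0},{"gripper":0.06,"x":-0.032,"y":0.002,"z":-0.006,"turn":0},{"gripper":0.06,"x":-0.032,"y":0.002,"z":-0.001,"turn":0},{"gripper":0.06,"x":-0.032,"y":0.002,"z":-0.001,"turn":0}])

```text
time_s: 13.42
ee_pos: [0.6083, -0.1884, 0.2833]
tcp_rot: [[-0.057, 0.998, -0.003], [0.998, 0.057, 0.001], [0.002, -0.003, -1.0]]
ft_force: [0.4, 0.6, 0.3]
width: 0.0599
```

```bash
python3 look.py 10
```

```text
13.4167 [ 0.6083 -0.1884  0.2833] [0.3516 0.6173 0.2679]
[[ 0.53   -0.1641  0.0735]
 [ 0.56   -0.1625  0.0736]
 [ 0.59   -0.1606  0.0736]
 [ 0.62   -0.159   0.0737]
 [ 0.65   -0.157   0.0737]
 [ 0.68   -0.1553  0.0737]]
n 3579 yaw 3.361634349646409 y at .6 -0.16003478548201938 xrange [0.5177 0.6926]
```

```bash
python3 -c "
from rig import *
o=get_obs();print(o['time_s'],o['ee_pos'],o['ft_force'],o['dq'])"
```

```text
13.5167 [ 0.60863684 -0.18786906  0.28447555] [ 0.5380413  -0.28227445  0.32337379] [ 0.38934067 -0.56734607  0.58552915  0.22180955  0.00912852 -0.07263232]
```

Emit:
arm_command(moves=[{"gripper":0.06,"x":0,"y":0,"z":0.002,"turn":0},{"gripper":0.06,"x":0.002,"y":0,"z":0.004,"turn":0},{"gripper":0.06,"x":0.005,"y":0,"z":0.0038,"turn":0.1},{"gripper":0.06,"x":0.009,"y":0,"z":0.0035,"turn":0.2},{"gripper":0.06,"x":0.013,"y":0,"z":0.0032,"turn":0.3},{"gripper":0.06,"x":0.017,"y":0,"z":0.0029,"turn":0.4},{"gripper":0.06,"x":0.021,"y":0,"z":0.0022,"turn":0.5},{"gripper":0.06,"x":0.025,"y":0,"z":0.0015,"turn":0.6},{"gripper":0.06,"x":0.029,"y":0,"z":0.0008,"turn":0.7},{"gripper":0.06,"x":0.033,"y":0,"z":0.0001,"turn":0.8}])

```text
time_s: 14.35
ee_pos: [0.607, -0.1548, 0.2862]
tcp_rot: [[-0.044, 0.999, 0.001], [0.999, 0.044, -0.001], [-0.001, 0.001, -1.0]]
ft_force: [-2.5, -2.3, 7.5]
width: 0.0599
```

```bash
python3 look.py 11
```

```text
14.35 [ 0.607  -0.1548  0.2862] [-2.5233 -2.3338  7.4708]
[[ 0.53   -0.1471  0.073 ]
 [ 0.56   -0.1454  0.0731]
 [ 0.59   -0.1436  0.0732]
 [ 0.62   -0.1419  0.0731]
 [ 0.65   -0.1402  0.0734]
 [ 0.68   -0.1385  0.0735]]
n 3642 yaw 3.288922206678688 y at .6 -0.14306192470972431 xrange [0.5165 0.6912]
```

View pics/side11.png

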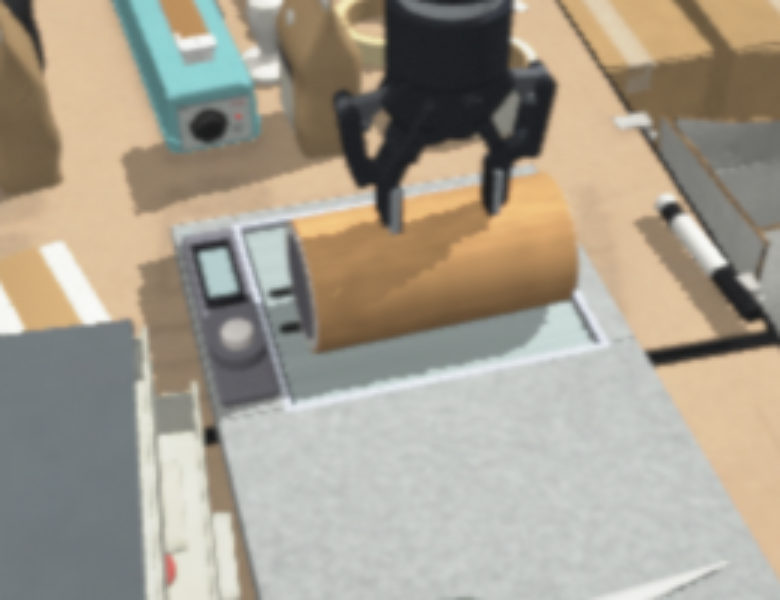

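Emit:
arm_command(moves=[{"gripper":0.06,"x":0.003,"y":0,"z":0,"turn":0.1},{"gripper":0.06,"x":0.007,"y":0,"z":-0.0001,"turn":0.2},{"gripper":0.06,"x":0.011,"y":0,"z":-0.0003,"turn":0.3},{"gripper":0.06,"x":0.015,"y":0,"z":-0.0004,"turn":0.3},{"gripper":0.06,"x":0.019,"y":0,"z":-0.0005,"turn":0.3},{"gripper":0.06,"x":0.023,"y":0,"z":-0.0004,"turn":0.3},{"gripper":0.06,"x":0.027,"y":0,"z":-0.0002,"turn":0.3},{"gripper":0.06,"x":0.031,"y":0,"z":0,"turn":0.3},{"gripper":0.06,"x":0.034,"y":0,"z":0.0003,"turn":0.3},{"gripper":0.06,"x":0.037,"y":0,"z":0.0005,"turn":0.3}])

```text
time_s: 15.28
ee_pos: [0.6054, -0.1174, 0.2864]
tcp_rot: [[-0.04, 0.999, 0.001], [0.999, 0.04, -0.001], [-0.001, 0.001, -1.0]]
ft_force: [-4.1, 1.4, 13.9]
width: 0.0599
```

```bash
python3 look.py 12
```

```text
15.2833 [ 0.6054 -0.1174  0.2864] [-4.0623  1.4237 13.8888]
[[ 0.53   -0.1282  0.0734]
 [ 0.56   -0.1265  0.0733]
 [ 0.59   -0.1248  0.0733]
 [ 0.62   -0.1232  0.0731]
 [ 0.65   -0.1214  0.0732]
 [ 0.68   -0.1197  0.073 ]]
n 3687 yaw 3.2368157476581514 y at .6 -0.12425425258887228 xrange [0.5161 0.6906]
```

View pics/side12.png

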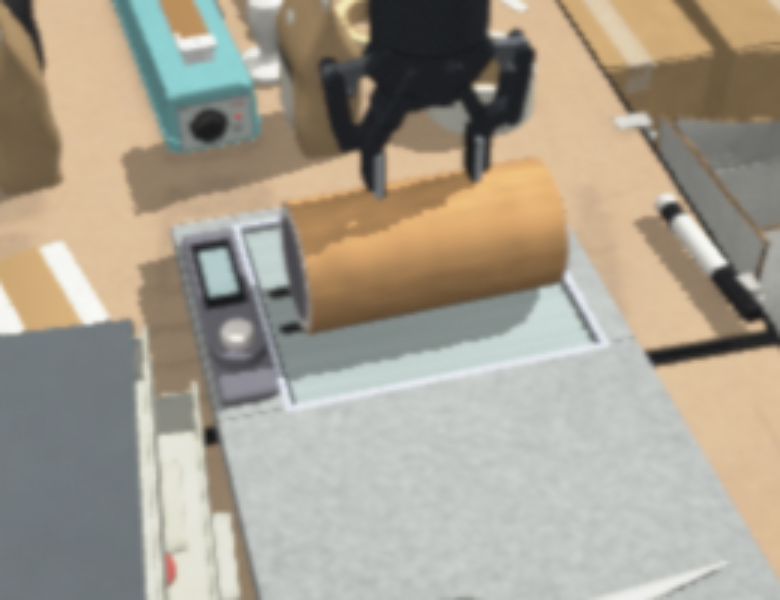

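Emit:
arm_command(moves=[{"gripper":0.06,"x":0.003,"y":0,"z":0,"turn":0},{"gripper":0.06,"x":0.006,"y":0,"z":0.0002,"turn":0},{"gripper":0.06,"x":0.009,"y":0,"z":0.0005,"turn":0},{"gripper":0.06,"x":0.012,"y":0,"z":0.0008,"turn":0},{"gripper":0.06,"x":0.014,"y":0,"z":0.001,"turn":0},{"gripper":0.06,"x":0.014,"y":0,"z":0.001,"turn":0}])

```text
time_s: 15.88
ee_pos: [0.6048, -0.1029, 0.2845]
tcp_rot: [[-0.04, 0.999, 0.001], [0.999, 0.04, 0.001], [0.001, 0.001, -1.0]]
ft_force: [-1.9, 2.0, 7.2]
width: 0.06
```

```bash
python3 look.py 13
```

```text
15.8833 [ 0.6048 -0.1029  0.2845] [-1.9043  1.9962  7.1783]
[[ 0.53   -0.1213  0.0724]
 [ 0.56   -0.1196  0.0722]
 [ 0.59   -0.1177  0.0721]
 [ 0.62   -0.1161  0.072 ]
 [ 0.65   -0.1146  0.0718]
 [ 0.68   -0.1127  0.0715]]
n 3700 yaw 3.258709242170945 y at .6 -0.11728077100696666 xrange [0.5158 0.6902]
```

Emit:
arm_command(moves=[{"gripper":0.06,"x":0.002,"y":0,"z":0,"turn":0},{"gripper":0.06,"x":0.004,"y":0,"z":0,"turn":0},{"gripper":0.06,"x":0.004,"y":0,"z":-0.001,"turn":0},{"gripper":0.06,"x":0.004,"y":0,"z":-0.003,"turn":0},{"gripper":0.06,"x":0.004,"y":0,"z":-0.01,"turn":0},{"gripper":0.06,"x":0.004,"y":0,"z":-0.03,"turn":0},{"gripper":0.06,"x":0.004,"y":0,"z":-0.03,"turn":0}])

```text
time_s: 16.57
ee_pos: [0.6057, -0.1005, 0.317]
tcp_rot: [[-0.039, 0.999, 0.004], [0.999, 0.039, -0.001], [-0.001, 0.004, -1.0]]
ft_force: [1.0, -0.0, 0.4]
width: 0.0599
```

```bash
python3 look.py 14
```

```text
16.5667 [ 0.6057 -0.1005  0.317 ] [ 0.9515 -0.0261  0.3565]
[[ 0.53   -0.118   0.0737]
 [ 0.56   -0.1164  0.0738]
 [ 0.59   -0.1149  0.0735]
 [ 0.62   -0.1132  0.0737]
 [ 0.65   -0.1115  0.0738]
 [ 0.68   -0.1098  0.0738]]
n 3736 yaw 3.124974465547717 y at .6 -0.11423295657890797 xrange [0.5152 0.69  ]
```

View pics/side14.png

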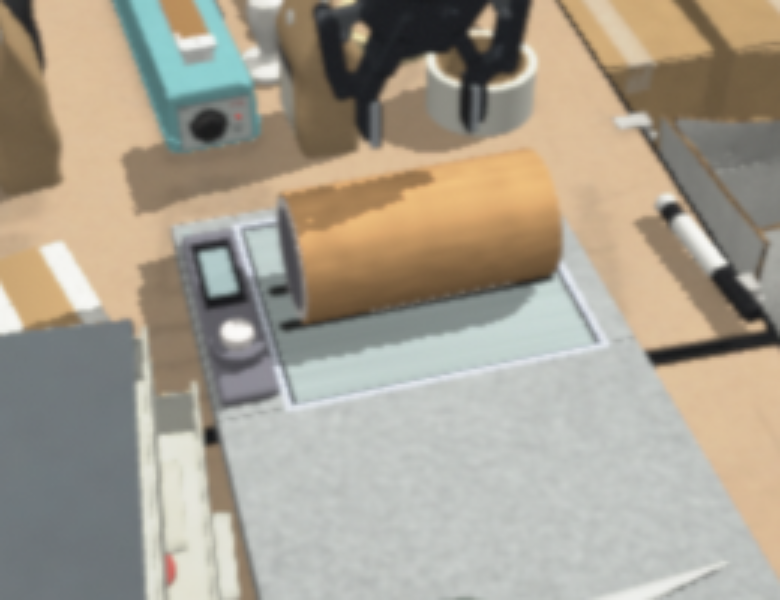

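Emit:
arm_command(moves=[{"gripper":0.06,"x":-0.02,"y":-0.02,"z":-0.04,"turn":0},{"gripper":0.06,"x":-0.02,"y":-0.06,"z":-0.06,"turn":0},{"gripper":0.06,"x":-0.02,"y":-0.1,"z":-0.08,"turn":0},{"gripper":0.06,"x":-0.02,"y":-0.14,"z":-0.1,"turn":0},{"gripper":0.06,"x":-0.02,"y":-0.18,"z":-0.1,"turn":0},{"gripper":0.06,"x":-0.02,"y":-0.21,"z":-0.1,"turn":0},{"gripper":0.06,"x":-0.02,"y":-0.23,"z":-0.1,"turn":0},{"gripper":0.06,"x":-0.02,"y":-0.23,"z":-0.1,"turn":0}])

```text
time_s: 17.33
ee_pos: [0.372, -0.1286, 0.4135]
tcp_rot: [[-0.038, 0.999, -0.002], [0.999, 0.038, 0.0], [0.0, -0.002, -1.0]]
ft_force: [0.7, -1.3, 0.5]
width: 0.06
```

```bash
python3 look.py 15; python3 - <<'E'
from rig import *
from h import *
np.set_printoptions(precision=4,suppress=True)
f=grab_frame("top");np.savez("pics/top15.npz",**f);cv2.imwrite("pics/top15.png",cv2.resize(f["pixels"][170:320,270:490],None,fx=3.5,fy=3.5,interpolation=cv2.INTER_CUBIC)[:,:,::-1])
P=cloud(f)
m=(P[...,2]>.085)&(P[...,2]<.135)&(P[...,0]>.5)&(P[...,0]<.72)&(P[...,1]>-.19)&(P[...,1]<-.04)
Q=P[m]
from scipy.optimize import least_squares
c=[]
for lo in np.arange(.52,.68,.03):
    q=Q[(Q[:,0]>=lo)&(Q[:,0]<lo+.03)]
    if len(q)<30: continue
    r=least_squares(lambda p:np.hypot(q[:,1]-p[0],q[:,2]-p[1])-.046,[-.115,.074],loss="soft_l1",f_scale=.001).x;c.append([lo+.015,*r])
c=np.array(c);print(c,np.degrees(np.arctan(np.polyfit(c[:,0],c[:,1],1)[0])),Q[:,0].min(),Q[:,0].max())
# side-view strips at start
s=load("side0");S=cloud(s);g=s["pixels"].astype(int).max(2)
m=((g<70)&(S[...,2]>.02)&(S[...,2]<.04)&(S[...,0]>.5)&(S[...,0]<.69)&(S[...,1]>-.16)&(S[...,1]<-.08)).astype(np.uint8)
n,l,st,ce=cv2.connectedComponentsWithStats(m)
for i in range(1,n):
    if st[i,4]>50:
        v,u=np.where(l==i);A=np.array([ray(s,a,b,.030) for a,b in zip(u,v)]);p=np.polyfit(A[:,0],A[:,1],1);print("strip side",st[i],np.degrees(np.arctan(p[0])),np.polyval(p,.6),A[:,0].min(),A[:,0].max())
E
```

```text
17.3333 [ 0.372  -0.1286  0.4135] [ 0.7019 -1.2807  0.486 ]
[[ 0.53   -0.1181  0.0736]
 [ 0.56   -0.1164  0.0737]
 [ 0.59   -0.1148  0.0736]
 [ 0.62   -0.1132  0.0737]
 [ 0.65   -0.1113  0.0736]
 [ 0.68   -0.1098  0.0737]]
n 3740 yaw 3.1883526255917958 y at .6 -0.11421575539381706 xrange [0.5149 0.6899]
[[ 0.535  -0.1185  0.0725]
 [ 0.565  -0.1169  0.0726]
 [ 0.595  -0.1155  0.0724]
 [ 0.625  -0.1137  0.0726]
 [ 0.655  -0.1121  0.0726]
 [ 0.685  -0.1107  0.0724]] 3.008456625030534 0.5097129729883826 0.6926489515477997
strip side [316 251  39   8  53] 2.2664405683700295 -0.09640486592538777 0.6005613668045624 0.6884237366321466
strip side [271 258  44   9  63] 2.3606976471682257 -0.09639699202566462 0.5008505681094895 0.5963159826153657
strip side [274 262  87  17 137] 2.242990123059813 -0.13352018490747375 0.5007969366338244 0.6899570338822532
```

View pics/top15.png

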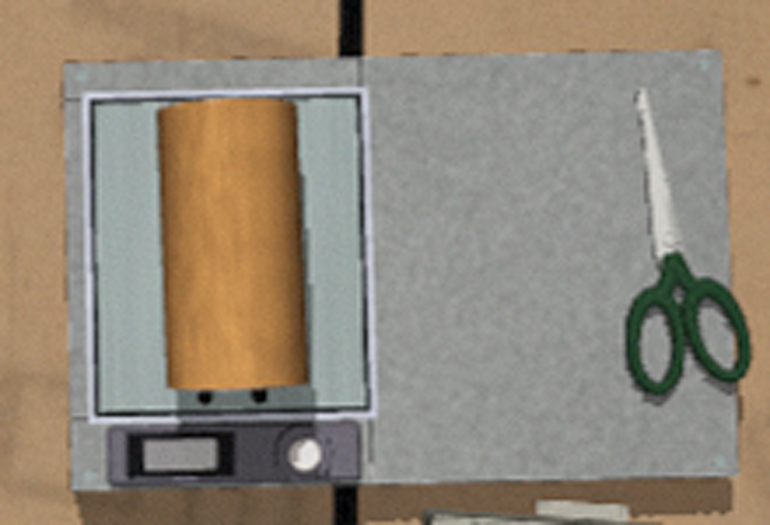

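View pics/side15.png

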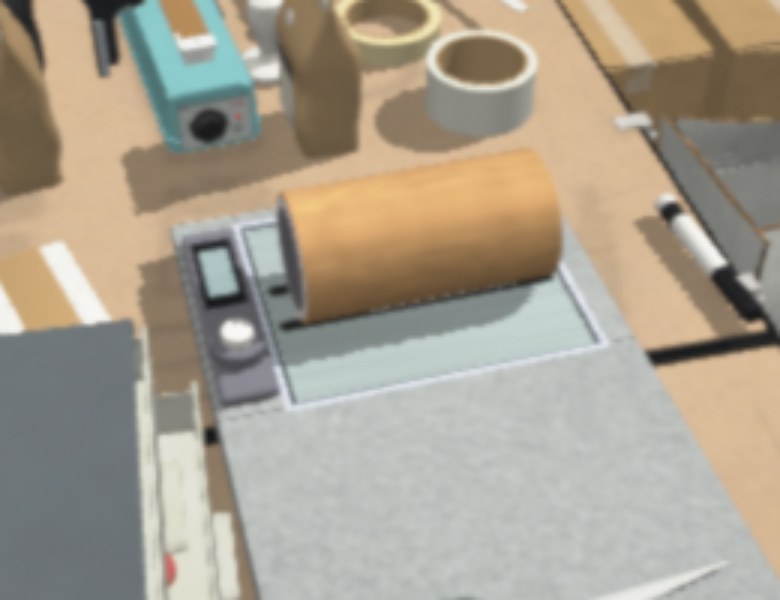

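The tube lies in the groove, and readings 0.8 s apart show no movement. The top view shows shears, key and console as before, and the arm is well clear. Handing in.

```bash
python3 -c "
from rig import *
o=get_obs();print(o['time_s'],o['ee_pos'],o['ft_force'])
print(sign_off())"
```

```text
17.4833 [ 0.37602563 -0.12937423  0.41367499] [ 0.49355104 -0.77841942 -0.24399045]
the job is handed in; nothing more can be done
None
```

The tube is on the scale platter, at rest between the two rubber strips. I handed the job in at 17.5 s with the arm well clear of everything.

- **Zeroing:** I pressed the zero key once, with the platter empty. It went to its stop: 17 N, with the fingertips at 54 mm. The key was not touched again.
- **Rolling:** I rolled the tube about 145 mm along the deck in several strokes with the spread fingertips on its upper half. It was never gripped or lifted. In the first stroke the fingertips ran off the front of the tube, because the pads can only roll it about 22 mm at a time. It stopped by itself on the deck, and I carried on with repeated strokes.
- **Position:** The tube's axis was 0.8 mm from the centre line by the side camera. The top camera puts it about 1 mm off. Two readings 0.8 s apart showed no movement.
- **Height:** The tube's centre sat at the same height as when it lay on the flat part of the platter, so it has dropped fully between the strips.
- **Surroundings:** The shears and console looked unmoved in the last top view, and the tape roll and pouch in the side view. I did not compare every object by measurement.

**Remaining flaw:** the tube is still turned about 0.9° from the strips. My attempts to turn it straight with the fingers did little, so its far (+x) end may just touch the left strip.

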